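Fold back the equipment cupboard's bifold door and pin it open

ROBOT

A 6-joint arm with a two-finger parallel gripper is mounted at the origin on the work surface. World frame = base frame: x ahead of the robot, y to its left, z up, the work surface at z = 0. Lengths are in m, angles in rad, forces in N, time in s.
With the tool pointing down it reaches from about 0.275 to 0.85 m from the base axis. Payload 5.2 kg.
Tool frame: the origin (TCP) lies on the centre line of the jaws, within the pads' length; the fingertips stand r.tips_ahead ahead of it and the grasp point (between the pads) lies 11 mm behind it (r.tips_ahead is the distance from the TCP to the fingertips, in m); y points along the fingers, z is the direction in which the jaws open and shut, and the axes are right-handed (so a half turn about y gives the same grasp; the last joint's range is limited). The gripper opens to 85 mm and grips with 20 to 120 N. Pads are 22 mm wide; open, the fingers measure 114 mm over their backs; the gripper's body (76 mm by 85 mm) begins 54 mm behind the grasp point. The pads swing forward as they close: fully open they stand 13 mm farther back than shut.
Start: joints at [0.945, 0.259, 1.535, -0, 1.348, -0.203], TCP at [0.226, 0.502, 0.239] pointing down, gripper open.
Joint ranges: [-3.14, 3.14], [-0.91, 2.08], [0.19, 2.58], [-1.22, 4.36], [0.22, 2.71], [-3.12, 3.12]. Speed limits (rad/s): [2.57, 2.57, 3.14, 3.14, 3.14, 3.14].

INTERFACE

Orientations are given as a unit quaternion [x, y, z, w].
In Python, from plant import sensors, grab_frame, order, r gives the robot as it stands. The module is installed in compiled form; this text tells all that it offers.
- The arm moves only by the tool move_arm, never from a script. Its argument "motion" is a list that holds one entry, the list of rows, each a list of 5 numbers: the shift along the tool's x, y, z in mm, then the turn about the tool's y in rad, then the finger opening in mm, from 0 to 85.4. A call has 1 to 20 rows; each row shifts and turns the commanded pose from where the row before left it, along the tool's axes as they then stand; what a row does not reach is not made up. A row lasts 1/10 s, in which the tool goes at most 50 mm and 8.59 degrees, less where a joint would pass 70% of its speed; a pose out of reach is approached as far as the arm can. A call is refused whole if a number of a shift passes 50 or a number of a turn 0.15, either way. A call with a gripper value outside its range is refused whole. The fingers move at their own pace and stop on an object; the grip force is fixed at half the most. Time passes only in rows, so rows that do not move let the fingers close. It gives the time, the measured TCP pose, the force and the opening at its end, in the units of the state.
- sensors.state(): the state, without advancing time (a new reading comes with each control period).
- grab_frame(name): name is "side" or "top"; returns a dict with "image" (480x640x3 uint8, blue, green, red), "depth" (480x640 float32, m along the optical axis (not along the pixel's ray), 0 where there is no reading), "vertical_fov" (degrees; the focal length in pixels is half the picture's height over the tangent of half this angle, whatever the lens; pixels are square), "cx", "cy" (the principal point, pixels), "k1" (the pictures are not rectified: a ray, as slopes to the right and down, at radius r is drawn at 1 + k1 r^2 times it, then the intrinsics apply), "origin" and "orientation" of the camera in the world. Camera axes: x right, y down, z forward; pixel columns grow to the right and rows downward; lengths in m; the calibration is good to about 2 mm. A picture is of the moment at which its call begins.
- order.close_job(): hands the job in, once; it reports no verdict.
The state is a dict: "t": time; "joint_pos": joint angles; "dq": joint speeds; "joint_torque": joint torques, N m; "tcp_pos": TCP position; "orientation": TCP orientation; "ft_force": force on the tool from outside, world axes, zero at the start; "torque": the same for the moment, N m; "width": finger opening in m.
Only numpy, scipy, OpenCV 4.12 (cv2) and the standard library are available. Lean on these libraries where they do the work, as an engineer would, in place of code of your own. Each camera call takes 0.05 s, during which the arm holds its last target. There are 200 camera calls.

TASK

The little equipment cupboard must stand open for restocking: pull its bifold door open by the handle until both panels are folded right back to the stop. Then take the hold-open pin out of its holder and put it down through the hole in the cupboard's bracket and the hole in the door's lug, fully home, and let go of it. Leave the bottle, the battery and the case where they are.

Things in the scene. Friction and masses are not known exactly. Their poses are not given: they have to be found in the camera images.
- cupboard: White fixed cupboard, 325 mm wide, 180 deep, 205 high. z up, -x points out of the door front, hinge jamb at the -y end. Origin on the table, in the plane of the closed panels' back faces, mid door opening: upright hinge axis at x = 0, y = -120 mm; shut door reaches y = +120. A steel bracket arm 36 mm wide, top at 200 mm, juts 97 mm out of the front beside the hinge jamb.
- jamb_panel (a joint): Fold angle of the bifold door: 0 shut flat, 1.40 at the stop, fully open. Two white panels 120 mm wide, 12 thick, top at 192 mm. The jamb panel turns out by this angle about the hinge axis (counter-clockwise from above); the lead panel, hinged to it, stands at minus this angle, its outer edge sliding along the track to the jamb. About 0.15 N m friction; stays where left.
- handle: Upright steel bar, 12 mm thick, 145 long, on the lead panel's front. Origin: centre of its top end, 205 mm high. Turns with the lead panel: y along it away from the fold line, -x out of its front. Bar axis 36 mm off the face, i.e. 48 mm off the back plane (which holds fold line and hinge axis), and 35 mm from the fold line. Upper 40 mm free all round, above two stand-off posts.
- bracket_hole (a point): Centre of the upright 17 mm hole in the cupboard's fixed bracket arm, at the arm's top face (200 mm high).
- lug_hole (a point): Centre of the upright 17 mm hole in the door's steel lug, 6 mm thick, on the front of the jamb panel, at the lug's top face (190 mm high). It swings under the bracket and comes in line with its hole when the door is folded fully open.
- pin: Loose hold-open pin, 116 mm long, about 0.1 kg, standing upright in its holder. Origin at its tip, z up to the grip. From the tip: 12 mm thick steel shaft with a tapered tip, 70 mm long; a 28 mm collar 6 mm thick; a round black grip 18 mm thick and 40 mm high (76 to 116 mm from the tip). Fully home, the collar lies on the bracket.
- pin_holder: Fixed grey block 80 x 80 x 80 mm with an upright hole 17 mm wide, 76 mm deep, in the middle of its top, where the pin stands with its collar on the block. Origin under its centre.
- bottle: White bottle, 56 mm thick, 160 mm high, a bystander. Origin under its centre.
- battery: Grey battery pack lying flat, 85 x 150 x 49 mm, a bystander. Origin under its centre.
- case: Black carrying case 160 x 220 x 90 mm with a carrying handle to 121 mm, a bystander. Origin under its centre.

How it is judged:
By the outcome, as a careful person would: the job done as asked, in the order asked, and still so for the second after the job is handed in, with the robot touching nothing.
It also fails if it takes over 53 s, if anything falls off the work surface, if the arm or the gripper's body presses on something with over 40 N, if the wrist force passes 120 N, or if a joint passes its speed limit or range.

## Working session

There is one attempt and no reset: what is moved stays moved. The work goes in short steps, Python scripts to look and compute and a tool call to move; the robot and the scene stay as the last step left them, time stands still between calls to the robot, and variables do not carry over. Pictures are saved under pics/ and viewed, about 8 in all and at most 12, crops included, and the job is handed in when it is done.

Besides the shell and the picture viewer there is one more tool, called by a JSON object that holds its "fn" and its "kwargs". move_arm: Moves the arm, as the interface text tells. Its arguments: {"type":"object","properties":{"motion":{"type":"array"}},"required":["motion"]}

```bash
mkdir -p pics
cat > h.py <<'E'
import numpy as np, cv2
from scipy.spatial.transform import Rotation as R
from plant import sensors, grab_frame, order, r
def cloud(f):
    h,w=f["depth"].shape; F=h/2/np.tan(np.radians(f["vertical_fov"])/2)
    K=np.array([[F,0,f["cx"]],[0,F,f["cy"]],[0,0,1.]])
    u,v=np.meshgrid(np.arange(w),np.arange(h))
    p=np.stack([u,v],-1).reshape(-1,1,2).astype(np.float64)
    n=cv2.undistortPoints(p,K,np.array([f["k1"],0,0,0,0.]),).reshape(h,w,2)
    d=f["depth"]; P=np.dstack([n*d[...,None],d])
    P=P@Rm(f).T+np.array(f["origin"]); P[d==0]=np.nan
    return P
def Rm(f):
    o=np.array(f["orientation"]); return R.from_quat(o).as_matrix() if o.size==4 else o.reshape(3,3)
E
python3 - <<'E'
from h import *
print(sensors.state(), r.tips_ahead)
fs=[]
for n in("side","top"):
    f=grab_frame(n); cv2.imwrite(f"pics/{n}0.png",f["image"]); print(n,{k:v for k,v in f.items() if k not in("image","depth")})
    np.save(f"{n}0.npy",cloud(f))
E
```

```text
{'t': 0.0, 'joint_pos': array([ 9.45199954e-01,  2.59372594e-01,  1.53610785e+00, -2.58433870e-06,
        1.34800186e+00, -2.02802924e-01]), 'dq': array([-5.27476861e-04, -3.57713228e-06, -2.32394291e-04, -1.66327054e-03,
        2.96271562e-04, -5.08077338e-06]), 'joint_torque': array([-2.67515010e-03, -4.46024752e+01, -2.90569603e+01, -7.35534650e-04,
        1.18906159e-02,  2.39641241e-05]), 'tcp_pos': array([0.2253372 , 0.50114455, 0.23844882]), 'orientation': array([ 0.69197743, -0.148637  ,  0.14810087, -0.69075351]), 'ft_force': array([ 0.76402542, -0.01758961, -0.34990775]), 'torque': array([-0.00311753,  0.05799673,  0.05900572]), 'width': 0.085436859285908} 0.008
side {'vertical_fov': 46.587048070409104, 'cx': 320.34315680800285, 'cy': 234.90549074246806, 'k1': 0.05155146609566314, 'origin': array([ 0.41466323, -0.93201125,  0.93196415]), 'orientation': array([ 0.91715122, -0.06816235,  0.03502468, -0.39110203])}
top {'vertical_fov': 49.567580613937515, 'cx': 319.1394291491588, 'cy': 244.67170579346043, 'k1': 0.04357366322822313, 'origin': array([ 0.34580886, -0.11584221,  1.28628287]), 'orientation': array([-0.6961086 ,  0.71178531, -0.06802483,  0.0645531 ])}
```

View pics/side0.png

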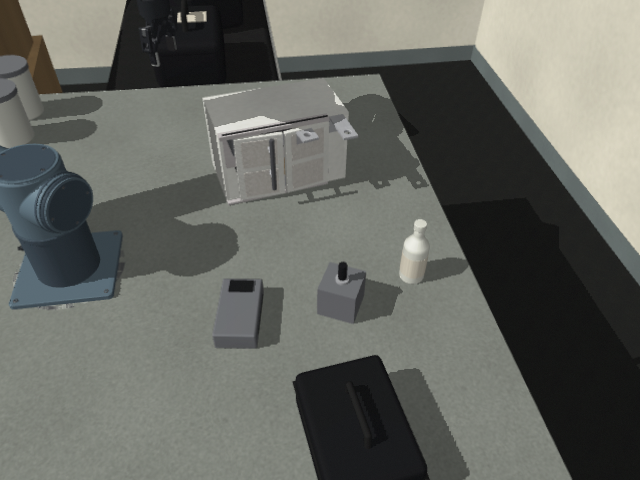

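View pics/top0.png

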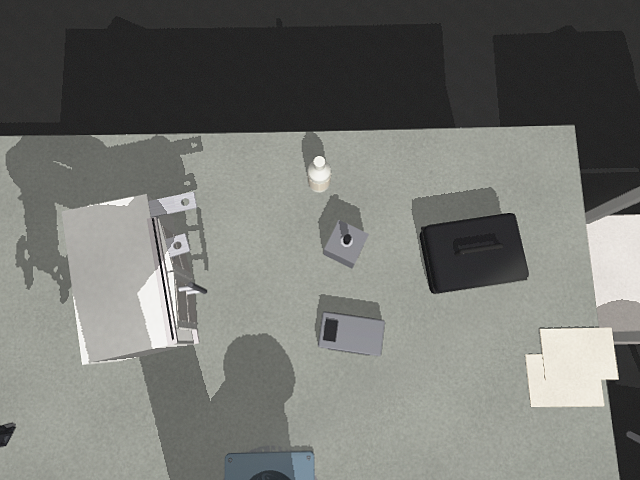

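The side view shows the cupboard at the upper left with its door shut, the handle at (273,165) and the bracket at (345,130). The holder with the pin is at (342,270). In the top view the bracket hole is at (185,202), the lug hole at (178,245), the handle's top end at (205,290) and the pin at (347,240).

```bash
cat > /tmp/a.py <<'E'
from h import *
T=np.load("top0.npy"); S=np.load("side0.npy")
for n,P,pts in(("top",T,[(185,202),(178,245),(205,290),(203,289),(190,280),(347,240),(330,250),(319,160),(352,335),(475,245),(165,197),(115,270),(100,250)]),("side",S,[(273,140),(274,170),(345,130),(348,132),(307,135),(342,265),(340,280),(420,224)])):
    for u,v in pts:
        print(n,(u,v),np.round(np.nanmedian(P[v-1:v+2,u-1:u+2].reshape(-1,3),0),4))
def rect(P,lo,hi,box):
    m=(P[...,2]>lo)&(P[...,2]<hi)&(P[...,0]>box[0])&(P[...,0]<box[1])&(P[...,1]>box[2])&(P[...,1]<box[3])
    q=P[m]; print(len(q),q[:,2].mean(),cv2.minAreaRect((q[:,:2]*1000).astype(np.float32)))
    return q
for P in(T,S):
    print("cupboard");rect(P,.2025,.209,(0,.9,.1,.8))
    print("bracket/top all");rect(P,.197,.209,(0,.9,.1,.8))
    print("holder");rect(P,.076,.084,(.3,.6,-.3,0))
    print("pin"); q=rect(P,.108,.13,(.3,.6,-.3,0)); print(q.mean(0))
    print("bottle"); q=rect(P,.1,.17,(.5,.8,-.3,0.1)); 
    print("battery"); rect(P,.044,.054,(.1,.5,-.3,0.1))
    print("case"); rect(P,.08,.13,(.1,.9,-.7,-.25))
E
python3 /tmp/a.py
python3 - <<'E'
import cv2
a=cv2.imread('pics/top0.png')[180:370,50:220]; b=cv2.imread('pics/side0.png')[80:210,190:370]
import numpy as np
a=cv2.resize(a,(510,570),interpolation=2)
cv2.imwrite('pics/cropt.png',a)
E
```

```text
top (185, 202) [ 7.083e-01  2.152e-01 -2.000e-04]
top (178, 245) [0.5821 0.2084 0.0768]
top (205, 290) [0.4738 0.1428 0.0784]
top (203, 289) [0.4741 0.1427 0.0998]
top (190, 280) [0.503  0.1879 0.0327]
top (347, 240) [ 0.5757 -0.1878  0.1261]
top (330, 250) [ 0.562  -0.1498  0.0788]
top (319, 160) [ 0.7558 -0.1279  0.1605]
top (352, 335) [ 0.3639 -0.197   0.0452]
top (475, 245) [ 0.5647 -0.489   0.0875]
top (165, 197) [0.664  0.2082 0.1995]
top (115, 270) [0.5072 0.3033 0.2028]
top (100, 250) [0.5501 0.3362 0.2045]
side (273, 140) [0.4788 0.1454 0.205 ]
side (274, 170) [0.4772 0.1411 0.121 ]
side (345, 130) [0.6516 0.1717 0.1982]
side (348, 132) [0.6734 0.2453 0.1403]
side (307, 135) [0.5646 0.1968 0.1745]
side (342, 265) [ 0.5806 -0.1919  0.1259]
side (340, 280) [ 0.5776 -0.1971  0.0868]
side (420, 224) [ 0.753  -0.1346  0.1608]
cupboard
10584 0.2047126077336767 ((503.8360900878906, 254.8880615234375), (325.58135986328125, 278.8035583496094), 10.797168731689453)
bracket/top all
15095 0.20362245402690873 ((504.00518798828125, 255.19505310058594), (326.361572265625, 279.5207214355469)
[... 995 characters left out ...]
)
holder
719 0.08036003244392315 ((582.4725341796875, -190.63719177246094), (83.63159942626953, 80.13023376464844), 62.46811294555664)
pin
95 0.12108125271138166 ((582.3377685546875, -191.95556640625), (17.106237411499023, 17.932613372802734), 42.32680892944336)
[ 0.58208189 -0.19343098  0.12108125]
bottle
671 0.1248541520087336 ((674.7346801757812, -153.35244750976562), (213.80567932128906, 52.14528274536133), 13.251509666442871)
battery
1412 0.0462461553553311 ((369.946044921875, -199.81134033203125), (150.54502868652344, 84.01136016845703), 79.85655975341797)
case
11427 0.09073768842280074 ((552.06298828125, -495.7901611328125), (159.8336944580078, 219.04393005371094), 7.1258673667907715)
```

View pics/cropt.png

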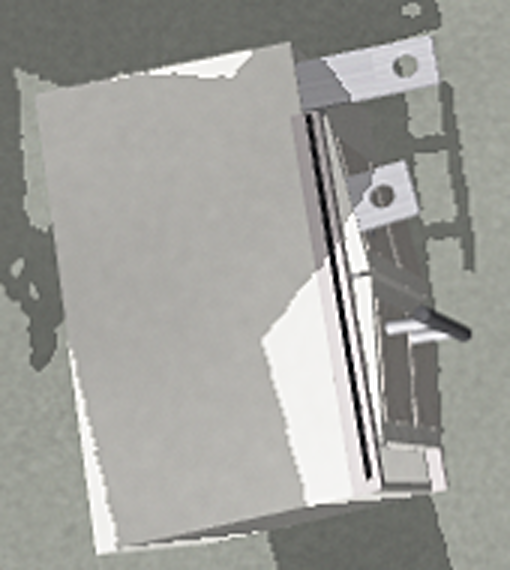

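The crop shows the bracket hole at about (185.0,202.0), the lug hole at (177.3,245.3) and the door shut. The handle hangs from about (192,284). Next I work out the cupboard frame.

```bash
cat >> h.py <<'E'
def ray(f,u,v,z):
    F=240/np.tan(np.radians(f["vertical_fov"])/2); K=np.array([[F,0,f["cx"]],[0,F,f["cy"]],[0,0,1.]])
    n=cv2.undistortPoints(np.array([[[u,v]]],float),K,np.array([f["k1"],0,0,0,0.])).ravel()
    d=Rm(f)@np.r_[n,1]; o=np.array(f["origin"]); return o+d*(z-o[2])/d[2]
def rot(a): return np.array([[np.cos(a),-np.sin(a)],[np.sin(a),np.cos(a)]])
def tool():  # goal helper: world delta -> tool axes
    s=sensors.state(); M=R.from_quat(s["orientation"]).as_matrix(); return s,M
E
python3 - <<'E'
from h import *
s,M=tool(); print("M\n",M.round(3)); print("jaw ang",np.degrees(np.arctan2(M[1,2],M[0,2])))
f=dict(grab_frame("top")); g=dict(grab_frame("side")); T=cloud(f); S=cloud(g)
gr=cv2.cvtColor(f["image"],7)[...] if False else cv2.cvtColor(f["image"],cv2.COLOR_BGR2GRAY)
def hole(c,z):
    u,v=c; p=gr[v-6:v+7,u-6:u+7].astype(float); w=np.clip(np.percentile(p,60)-p-25,0,None)
    yy,xx=np.mgrid[-6:7,-6:7]; w[np.hypot(xx,yy)>5.2]=0
    a,b=u+(w*xx).sum()/w.sum(),v+(w*yy).sum()/w.sum(); X=ray(f,a,b,z); print((a,b),X); return X[:2]
B=hole((185,202),.2); L=hole((177,245),.19)
C=rot(1.4); H=np.linalg.solve(np.eye(2)-C,B-C@L); print("hinge from holes",H)
a=np.radians(10.75); y=-np.array([np.cos(a),np.sin(a)]); x=np.array([y[1],-y[0]]); A=np.c_[x,y]
print("B,L rel hinge in cup",(B-H)@A,(L-H)@A)
for P in(T,S):
    box=(P[...,0]>.25)&(P[...,0]<.75)&(P[...,1]>.08)&(P[...,1]<.5)
    def ext(m,n):
        q=(P[m&box][:,:2]-H)@A; print(n,len(q),np.percentile(q,[1,50,99],axis=0).round(4).tolist(),P[m&box].mean(0).round(4))
    z=P[...,2]
    ext((z>.2025)&(z<.208),"top205"); ext((z>.188)&(z<.1945),"192")
    q=(P[...,:2]-H)@A
    ext((z>.18)&(z<.208)&(q[...,0]<-.035)&(q[...,1]>.11)&(q[...,1]<.2),"handle")
    ext((z>.07)&(z<.18)&(q[...,0]<-.04)&(q[...,1]>.11)&(q[...,1]<.2),"handle low")
    ext((z>.197)&(z<.203)&(q[...,0]<-.03),"bracket")
    ext((z>.10)&(z<.18)&(q[...,0]<0.01)&(q[...,0]>-.03)&(q[...,1]>.02)&(q[...,1]<.22),"panel")
E
```

```text
M
 [[ 0.912 -0.001  0.41 ]
 [-0.41  -0.001  0.912]
 [-0.    -1.    -0.002]]
jaw ang 65.77633185498568
(np.float64(183.90597014925373), np.float64(201.78557213930347)) [0.65248207 0.1653531  0.2       ]
(np.float64(177.10659783287002), np.float64(245.00414137402848)) [0.55999582 0.17999321 0.19      ]
hinge from holes [0.61492962 0.22757493]
B,L rel hinge in cup [-0.06813429 -0.02528755] [-0.0365002   0.06284487]
top205 10349 [[-0.0289, -0.0535], [0.0894, 0.1075], [0.1836, 0.2639]] [0.4934 0.2944 0.2046]
192 725 [[-0.0583, -0.0068], [-0.0149, 0.0759], [0.0923, 0.2667]] [0.5237 0.1902 0.1914]
handle 37 [[-0.058, 0.1484], [-0.0538, 0.1551], [-0.0468, 0.1596]] [0.4729 0.1463 0.2001]
handle low 80 [[-0.0584, 0.1491], [-0.0559, 0.1565], [-0.0406, 0.1595]] [0.4719 0.1458 0.1297]
bracket 375 [[-0.0911, -0.0443], [-0.0562, -0.0248], [-0.0306, 0.1575]] [0.6441 0.1733 0.2003]
panel 578 [[-0.0262, 0.0226], [-0.0169, 0.1478], [-0.011, 0.2183]] [0.4792 0.185  0.1445]
top205 2879 [[-0.0137, -0.0542], [0.062, 0.112], [0.1774, 0.2628]] [0.4949 0.2735 0.204 ]
192 611 [[-0.0802, -0.0529], [-0.0154, 0.081], [0.1219, 0.2664]] [0.5166 0.1897 0.1911]
handle 56 [[-0.0636, 0.1471], [-0.0583, 0.1536], [-0.0504, 0.1584]] [0.4751 0.1421 0.1946]
handle low 186 [[-0.0637, 0.1469], [-0.0581, 0.1538], [-0.0476, 0.1588]] [0.475  0.142  0.1265]
bracket 243 [[-0.0968, -0.0449], [-0.0609, -0.0254], [-0.0302, 0.1573]] [0.642  0.1681 0.2   ]
panel 1841 [[-0.025, 0.0218], [-0.0176, 0.1255], [-0.0097, 0.2181]] [0.4928 0.1865 0.1393]
```

```bash
cat >> h.py <<'E'
def plan(wps,start=None):
    """wps: (x,y,z,jaw_deg,n rows,width mm); prints rows; jaw angle modulo 180, pointing down assumed"""
    s,M=tool(); p=np.array(s["tcp_pos"]) if start is None else np.array(start[:3]); a=np.arctan2(M[1,2],M[0,2]) if start is None else np.radians(start[3])
    out=[]
    for x,y,z,j,n,w in wps:
        t=np.array([x,y,z]); da=np.radians(j)-a; da=(da+np.pi/2)%np.pi-np.pi/2 if abs(da)>2 else da
        for i in range(n):
            d=(t-p)/(n-i); zx=np.array([np.cos(a),np.sin(a),0]); xx=np.array([np.sin(a),-np.cos(a),0])
            row=[round(d@xx*1e3,1),round(-d[2]*1e3,1),round(d@zx*1e3,1),round(-da/n,3),w]
            p=p+(xx*row[0]+zx*row[2])/1e3-np.array([0,0,row[1]/1e3]); a-=row[3]; out.append(row)
    print(out); print("max",np.abs(np.array(out)[:,:4]).max(0),"end",p.round(4),np.degrees(a).round(2))
E
python3 - <<'E'
from h import *
plan([(.24,.48,.29,63,3,85),(.46,.17,.29,10.75,15,85),(.474,.1455,.26,10.75,2,85)])
E
```

```text
[[np.float64(7.3), np.float64(-17.1), np.float64(-4.5), np.float64(0.016), 85], [np.float64(7.4), np.float64(-17.1), np.float64(-4.4), np.float64(0.016), 85], [np.float64(7.5), np.float64(-17.0), np.float64(-4.2), np.float64(0.016), 85], [np.float64(22.4), np.float64(-0.0), np.float64(-11.8), np.float64(0.061), 85], [np.float64(23.1), np.float64(-0.0), np.float64(-10.4), np.float64(0.061), 85], [np.float64(23.7), np.float64(-0.0), np.float64(-8.9), np.float64(0.061), 85], [np.float64(24.2), np.float64(-0.0), np.float64(-7.5), np.float64(0.061), 85], [np.float64(24.6), np.float64(-0.0), np.float64(-6.0), np.float64(0.061), 85], [np.float64(25.0), np.float64(-0.0), np.float64(-4.5), np.float64(0.061), 85], [np.float64(25.2), np.float64(-0.0), np.float64(-2.9), np.float64(0.061), 85], [np.float64(25.3), np.float64(-0.0), np.float64(-1.4), np.float64(0.061), 85], [np.float64(25.3), np.float64(-0.0), np.float64(0.1), np.float64(0.061), 85], [np.float64(25.3), np.float64(-0.0), np.float64(1.7), np.float64(0.061), 85], [np.float64(25.1), np.float64(-0.0), np.float64(3.2), np.float64(0.061), 85], [np.float64(24.9), np.float64(-0.0), np.float64(4.7), np.float64(0.061), 85], [np.float64(24.6), np.float64(-0.0), np.float64(6.3), np.float64(0.061), 85], [np.float64(24.2), np.float64(-0.0), np.float64(7.7), np.float64(0.061), 85], [np.float64(23.6), np.float64(-0.0), np.float64(9.2), np.float64(0.061), 85], [np.float64(13.3), np.float64(15.0), np.float64(4.6), np.float64(-0.001), 85], [np.float64(13.4), np.float64(15.0), np.float64(4.7), np.float64(-0.001), 85]]
max [25.3   17.1   11.8    0.061] end [0.474  0.1455 0.26  ] 10.72
```

{"fn": "move_arm", "kwargs": {"motion": [[[7, -17, -4, 0.016, 85], [7, -17, -4, 0.016, 85], [8, -17, -4, 0.016, 85], [22, 0, -12, 0.061, 85], [23, 0, -10, 0.061, 85], [24, 0, -9, 0.061, 85], [24, 0, -8, 0.061, 85], [25, 0, -6, 0.061, 85], [25, 0, -4, 0.061, 85], [25, 0, -3, 0.061, 85], [25, 0, -1, 0.061, 85], [25, 0, 0, 0.061, 85], [25, 0, 2, 0.061, 85], [25, 0, 3, 0.061, 85], [25, 0, 5, 0.061, 85], [25, 0, 6, 0.061, 85], [24, 0, 8, 0.061, 85], [24, 0, 9, 0.061, 85], [13, 15, 5, 0, 85], [13, 15, 5, 0, 85]]]}}

```text
t: 2.2
tcp_pos: [0.4756, 0.1472, 0.2601]
orientation: [-0.544, 0.452, -0.452, 0.544]
ft_force: [-0.0, 0.8, 0.3]
width: 0.0851
```

```bash
sed -i 's/print(out); print("max"/print([[float(v) for v in q] for q in out]); print("max"/' h.py
python3 - <<'E'
from h import *
f=grab_frame("side"); im=f["image"][60:220,180:380]; cv2.imwrite("pics/s1.png",cv2.resize(im,(800,640)[:2],interpolation=2)[:600])
s=sensors.state(); print(s["t"],s["tcp_pos"],s["joint_pos"].round(2),s["ft_force"])
plan([(.474,.1453,.178,10.75,5,85)])
E
```

```text
2.25 [0.47515608 0.14563146 0.25718256] [ 0.07  0.15  1.63 -0.    1.37 -0.11] [-0.04181392 -0.29942041 -1.23204326]
[[0.0, 15.8, -0.2, -0.001, 85.0], [0.0, 15.8, -0.2, -0.001, 85.0], [0.0, 15.9, -0.3, -0.001, 85.0], [0.1, 15.8, -0.2, -0.001, 85.0], [0.0, 15.9, -0.3, -0.001, 85.0]]
max [1.00e-01 1.59e+01 3.00e-01 1.00e-03] end [0.474  0.1453 0.178 ] 10.8
```

View pics/s1.png

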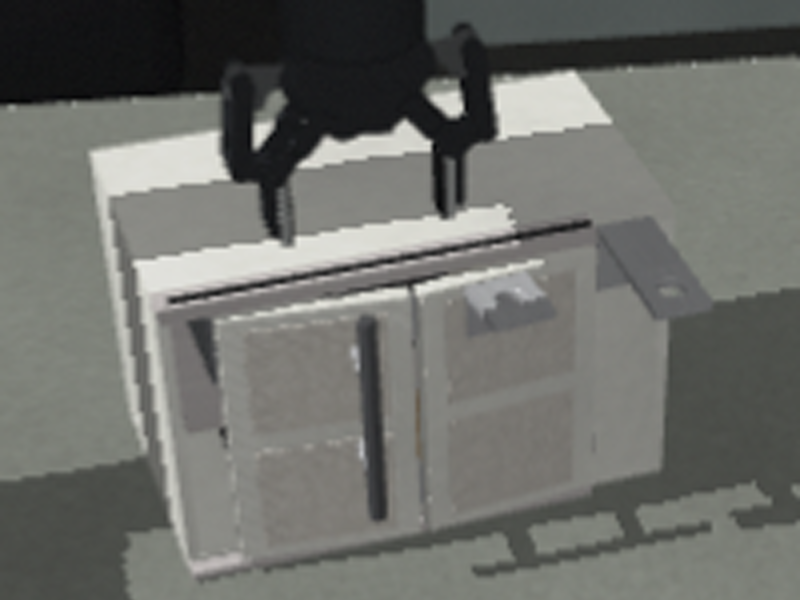

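The side view shows the open jaws centred over the handle, with the tips at (287,240) and (452,215) and the bar's top at (368,320). I'll descend and close.

{"fn": "move_arm", "kwargs": {"motion": [[[0, 16, 0, 0, 85], [0, 16, 0, 0, 85], [0, 16, 0, 0, 85], [0, 16, 0, 0, 85], [0, 16, -1, 0, 85], [0, 0, 0, 0, 85], [0, 0, 0, 0, 0], [0, 0, 0, 0, 0], [0, 0, 0, 0, 0], [0, 0, 0, 0, 0], [0, 0, 0, 0, 0], [0, 0, 0, 0, 0]]]}}

```text
t: 3.45
tcp_pos: [0.4724, 0.1481, 0.1807]
orientation: [0.545, -0.452, 0.451, -0.543]
ft_force: [-5.9, 0.1, 6.1]
width: 0.0105
```

Run:
```python
from h import *
s,M=tool(); print(s["t"],s["tcp_pos"],s["width"],s["ft_force"],s["joint_pos"].round(2))
a=np.radians(10.75); y=-np.array([np.cos(a),np.sin(a)]); A=np.c_[[y[1],-y[0]],y]
h=lambda t: np.array([-85*np.sin(t)-48*np.cos(t),-120+155*np.cos(t)+48*np.sin(t)])/1e3
p0=np.array(s["tcp_pos"]); W=[]
for t in np.linspace(0,1.4,15)[1:]:
    d=A@(h(t)-h(0)); W.append((p0[0]+d[0],p0[1]+d[1],p0[2],10.75-np.degrees(t),1,0)); print(round(t,1),np.round(W[-1][:2],4))
plan(W,start=[*p0,10.75])
```

```text
3.45 [0.47238885 0.1481397  0.1807452 ] 0.010534489939727838 [-5.87432725  0.13504077  6.05152587] [ 0.08  0.21  1.75  0.    1.18 -0.11]
0.1 [0.47   0.1393]
0.2 [0.469  0.1313]
0.3 [0.4695 0.1242]
0.4 [0.4715 0.1181]
0.5 [0.4749 0.1131]
0.6 [0.4797 0.1092]
0.7 [0.4859 0.1065]
0.8 [0.4934 0.1049]
0.9 [0.5021 0.1045]
1.0 [0.5119 0.1053]
1.1 [0.5228 0.1073]
1.2 [0.5346 0.1105]
1.3 [0.5472 0.1148]
1.4 [0.5605 0.1202]
[[8.2, -0.0, -4.0, 0.1, 0.0], [7.9, -0.0, -1.7, 0.1, 0.0], [7.1, -0.0, 0.6, 0.1, 0.0], [5.8, -0.0, 2.7, 0.1, 0.0], [4.2, -0.0, 4.4, 0.1, 0.0], [2.2, -0.0, 5.8, 0.1, 0.0], [0.1, -0.0, 6.7, 0.1, 0.0], [-2.3, -0.0, 7.3, 0.1, 0.0], [-4.7, -0.0, 7.4, 0.1, 0.0], [-7.0, -0.0, 6.9, 0.1, 0.0], [-9.3, -0.0, 6.0, 0.1, 0.0], [-11.3, -0.0, 4.7, 0.1, 0.0], [-12.9, -0.0, 3.1, 0.1, 0.0], [-14.3, -0.0, 1.0, 0.1, 0.0]]
max [14.3  0.   7.4  0.1] end [0.5605 0.1201 0.1807] -69.46
```

{"fn": "move_arm", "kwargs": {"motion": [[[8, 0, -4, 0.1, 0], [8, 0, -2, 0.1, 0], [7, 0, 0.5, 0.1, 0], [6, 0, 2.5, 0.1, 0], [4, 0, 4.5, 0.1, 0]]]}}

```text
t: 3.95
tcp_pos: [0.4812, 0.1177, 0.1809]
orientation: [-0.408, 0.574, -0.573, 0.419]
ft_force: [20.2, 27.4, -14.1]
width: 0.0102
```

{"fn": "move_arm", "kwargs": {"motion": [[[0, 0, 0, 0, 0], [0, 0, 0, 0, 0]]]}}

```text
t: 4.15
tcp_pos: [0.4815, 0.1176, 0.1809]
orientation: [-0.41, 0.573, -0.572, 0.42]
ft_force: [20.1, 20.2, -13.0]
width: 0.0101
```

Run:
```python
from h import *
s,M=tool(); print(s["tcp_pos"],s["width"],s["ft_force"],s["torque"],np.degrees(np.arctan2(M[1,2],M[0,2])),"tool x",M[:,0].round(2),"z",M[:,2].round(2))
f=grab_frame("side"); im=f["image"][60:210,180:380]; cv2.imwrite("pics/s2.png",cv2.resize(im,(800,600),interpolation=2))
```

```text
[0.48145554 0.11759251 0.18090521] 0.010078887119914143 [ 20.08149623  20.23353309 -12.96611129] [ 2.98662844 -2.55377871  0.10787337] -18.120507402433716 tool x [-0.31 -0.95 -0.01] z [ 0.95 -0.31  0.01]
```

View pics/s2.png

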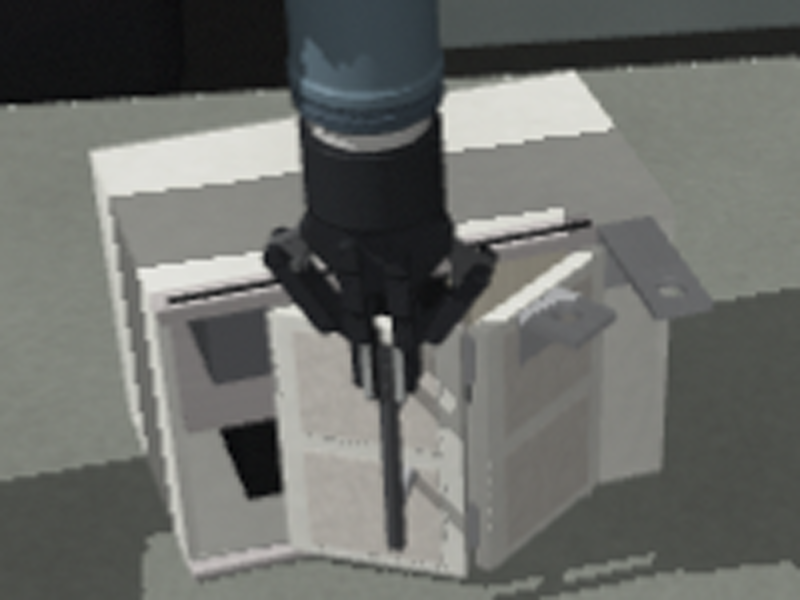

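The side view shows the door partly folded with the bar held in the jaws. The displacement misses the shut-door curve by about 7 mm, so the door was probably slightly ajar at the start. I'll refit from the first clouds.

Run:
```python
from h import *
from scipy.optimize import least_squares
a=np.radians(10.75); y=-np.array([np.cos(a),np.sin(a)]); A=np.c_[[y[1],-y[0]],y]
h=lambda t: np.array([-85*np.sin(t)-48*np.cos(t),-120+155*np.cos(t)+48*np.sin(t)])/1e3
H0=np.array([.61493,.22757])
for n in("top0","side0"):
    P=np.load(n+".npy"); q=(P[...,:2]-H0)@A; z=P[...,2]
    m=(z>.02)&(z<.185)&(q[...,0]<.02)&(q[...,0]>-.05)&(q[...,1]>-.02)&(q[...,1]<.23)
    Q=q[m]
    for lo,hi in((.02,.09),(.13,.22)):
        k=Q[(Q[:,1]>lo)&(Q[:,1]<hi)]; w=np.ones(len(k),bool)
        for _ in range(8):
            c=np.polyfit(k[w,1],k[w,0],1); e=k[:,0]-np.polyval(c,k[:,1]); w=np.abs(e)<max(.003,1.5*np.median(np.abs(e)))
        print(n,lo,"slope angle",np.arctan(c[0]),"x at 0.1",np.polyval(c,.1),w.sum(),len(k))
B=np.array([.65248,.16535]);L=np.array([.56,.17999])
for t in(0,.1,.2,.3,.4):
    C=rot(1.4-t); H=np.linalg.solve(np.eye(2)-C,B-C@L); hd=H+A@(h(t)+[0,.12])
    print(t,"H",H.round(4),"H in old cup",((H-H0)@A).round(4),"handle",hd.round(4))
```

```text
top0 0.02 slope angle -0.1019000951762659 x at 0.1 -0.01917876509585708 247 253
top0 0.13 slope angle 0.08512293078772144 x at 0.1 -0.02200996074663921 628 717
side0 0.02 slope angle -0.11168555343924819 x at 0.1 -0.02196567355302705 969 1204
side0 0.13 slope angle 0.08552447249672937 x at 0.1 -0.023730044015532616 1417 1745
0 H [0.6149 0.2276] H in old cup [-0. -0.] handle [0.4716 0.1515]
0.1 H [0.6159 0.2335] H in old cup [ 0.0056 -0.002 ] handle [0.4701 0.1486]
0.2 H [0.6169 0.2403] H in old cup [ 0.0121 -0.0043] handle [0.4703 0.1473]
0.3 H [0.6182 0.2481] H in old cup [ 0.0196 -0.007 ] handle [0.472  0.1481]
0.4 H [0.6196 0.2573] H in old cup [ 0.0283 -0.0102] handle [0.4754 0.1512]
```

Run:
```python
from h import *
a=np.radians(10.75); y=-np.array([np.cos(a),np.sin(a)]); A=np.c_[[y[1],-y[0]],y]
h=lambda t: np.array([-85*np.sin(t)-48*np.cos(t),-120+155*np.cos(t)+48*np.sin(t)])/1e3
p0=np.array([.4724,.1481]); W=[]
for t in np.arange(.6,1.41,.1):
    d=p0+A@(h(t)-h(.1)); W.append((*d,.177,10.75-np.degrees(t-.1),1,0)); print(round(t,1),d.round(4))
plan(W,start=[.4767,.1104,.177,-17.9])
```

```text
0.6 [0.4822 0.118 ]
0.7 [0.4883 0.1153]
0.8 [0.4958 0.1137]
0.9 [0.5045 0.1133]
1.0 [0.5144 0.1141]
1.1 [0.5252 0.1161]
1.2 [0.537  0.1193]
1.3 [0.5496 0.1236]
1.4 [0.5629 0.129 ]
[[-8.9, -0.0, 2.9, -0.0, 0.0], [0.7, -0.0, 6.7, 0.1, 0.0], [-1.6, -0.0, 7.5, 0.1, 0.0], [-3.9, -0.0, 7.7, 0.1, 0.0], [-6.3, -0.0, 7.6, 0.1, 0.0], [-8.6, -0.0, 6.9, 0.1, 0.0], [-10.8, -0.0, 5.9, 0.1, 0.0], [-12.6, -0.0, 4.3, 0.1, 0.0], [-14.1, -0.0, 2.4, 0.1, 0.0]]
max [14.1  0.   7.7  0.1] end [0.5629 0.129  0.177 ] -63.74
```

{"fn": "move_arm", "kwargs": {"motion": [[[-8, 0, 3, 0, 0], [0, 0, 6.5, 0.1, 0], [-1.5, 0, 7.5, 0.1, 0], [-4, 0, 7.5, 0.1, 0], [-6, 0, 7.5, 0.1, 0], [-8.5, 0, 7, 0.1, 0]]]}}

```text
t: 4.8
tcp_pos: [0.5245, 0.1143, 0.1808]
orientation: [0.26, -0.656, 0.66, -0.259]
ft_force: [0.3, -13.5, 1.9]
width: 0.0104
```

{"fn": "move_arm", "kwargs": {"motion": [[[-11, 0, 6, 0.1, 0], [-12.5, 0, 4.5, 0.1, 0], [-14, 0, 2.5, 0.1, 0], [0, 0, 0, 0, 0]]]}}

```text
t: 5.2
tcp_pos: [0.5647, 0.1274, 0.1809]
orientation: [0.158, -0.687, 0.691, -0.159]
ft_force: [4.9, -11.9, -0.3]
width: 0.0101
```

{"fn": "move_arm", "kwargs": {"motion": [[[-5, 0, 0.5, 0.03, 0], [-4, 0, 0, 0.03, 0], [0, 0, 0, 0, 0]]]}}

```text
t: 5.5
tcp_pos: [0.5657, 0.1277, 0.1806]
orientation: [0.143, -0.69, 0.697, -0.134]
ft_force: [-18.1, -22.6, 13.7]
width: 0.0103
```

Run:
```python
from h import *
s,M=tool(); print(s["tcp_pos"],s["ft_force"],np.degrees(np.arctan2(M[1,2],M[0,2])))
f=grab_frame("top"); T=cloud(f); np.save("top3.npy",T); im=f["image"][170:320,90:290]; cv2.imwrite("pics/t3.png",cv2.resize(im,(800,600),interpolation=2))
```

```text
[0.56566117 0.1277211  0.18064518] [-18.13378154 -22.56288293  13.73432455] -67.4346034554456
```

View pics/t3.png

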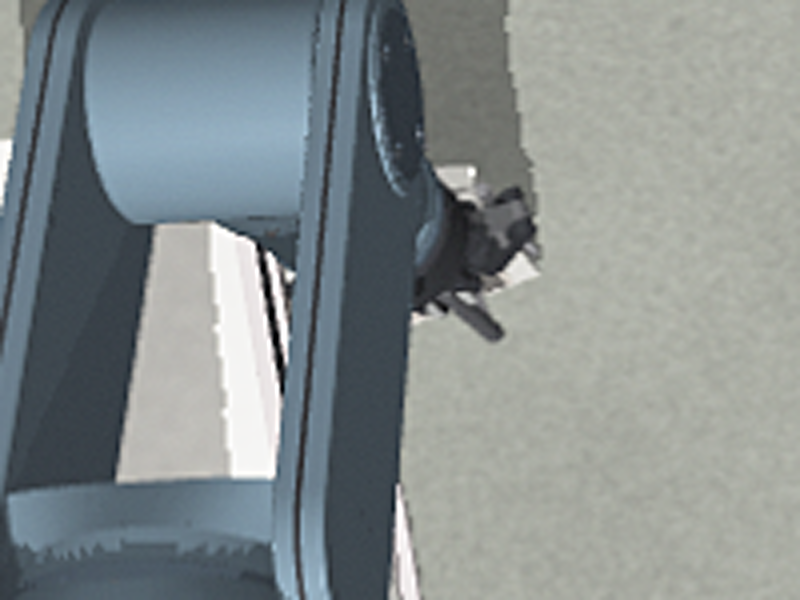

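The top view shows the gripper on the handle at (500,230) with the jamb panel folded back. The arm hides the holes. The last 9 mm command moved the tool only 1 mm and raised the force to 29 N, so the door is at its stop. I'll back off, release and rise.

{"fn": "move_arm", "kwargs": {"motion": [[[4, 0, 0, -0.03, 0], [2, 0, 0, 0, 0], [0, 0, 0, 0, 0], [0, 0, 0, 0, 35], [0, 0, 0, 0, 35], [0, 0, 0, 0, 35], [0, 0, 0, 0, 35], [0, -10, 0, 0, 35], [0, -20, 0, 0, 35], [0, -30, 0, 0, 35], [0, -40, 0, 0, 35], [0, -20, 0, 0, 35]]]}}

```text
t: 6.75
tcp_pos: [0.5657, 0.1322, 0.3049]
orientation: [0.148, -0.691, 0.691, -0.152]
ft_force: [-0.1, -0.4, 0.7]
width: 0.0346
```

Run:
```python
from h import *
s,M=tool(); print(s["tcp_pos"],s["width"],s["ft_force"],s["joint_pos"].round(2))
plan([(.5815,-.1905,.23,-65,14,85),(.5815,-.1905,.19,-65,2,85)])
```

```text
[0.5656596  0.1321523  0.30487275] 0.034562038174733606 [-0.07127413 -0.42674504  0.65491113] [0.04 0.28 1.35 0.   1.51 1.18]
[[8.5, 5.3, 21.5, -0.001, 85.0], [8.5, 5.4, 21.4, -0.001, 85.0], [8.5, 5.3, 21.4, -0.001, 85.0], [8.6, 5.4, 21.4, -0.001, 85.0], [8.6, 5.3, 21.4, -0.001, 85.0], [8.6, 5.4, 21.4, -0.001, 85.0], [8.6, 5.3, 21.4, -0.001, 85.0], [8.7, 5.4, 21.4, -0.001, 85.0], [8.7, 5.3, 21.4, -0.001, 85.0], [8.7, 5.4, 21.4, -0.001, 85.0], [8.7, 5.3, 21.4, -0.001, 85.0], [8.7, 5.4, 21.4, -0.001, 85.0], [8.8, 5.3, 21.3, -0.001, 85.0], [8.7, 5.4, 21.3, -0.001, 85.0], [0.0, 20.0, 0.0, 0.002, 85.0], [0.0, 20.0, 0.0, 0.002, 85.0]]
max [8.80e+00 2.00e+01 2.15e+01 2.00e-03] end [ 0.5815 -0.1904  0.19  ] -65.0
```

{"fn": "move_arm", "kwargs": {"motion": [[[8.5, 5, 21.5, 0, 85], [8.5, 5, 21.5, 0, 85], [8.5, 5, 21.5, 0, 85], [8.5, 5, 21.5, 0, 85], [8.5, 5, 21.5, 0, 85], [8.5, 5, 21.5, 0, 85], [8.5, 5, 21.5, 0, 85], [8.5, 5, 21.5, 0, 85], [8.5, 5, 21.5, 0, 85], [8.5, 5, 21.5, 0, 85], [8.5, 5, 21, 0, 85], [8.5, 5, 21, 0, 85], [9, 5, 21, 0, 85], [9, 5, 21, 0, 85], [0, 20, 0, 0, 85], [0, 20, 0, 0, 85], [0, 0, 0, 0, 85]]]}}

```text
t: 8.45
tcp_pos: [0.5774, -0.1894, 0.188]
orientation: [-0.151, 0.692, -0.69, 0.148]
ft_force: [-0.5, 1.5, -0.4]
width: 0.085
```

Run:
```python
from h import *
s,M=tool(); print(s["tcp_pos"],s["width"],s["joint_pos"].round(2),M.round(3).tolist())
f=grab_frame("top"); g=grab_frame("side"); T=cloud(f);S=cloud(g); np.save("top4.npy",T);np.save("side4.npy",S); np.savez("m4.npz",)
import pickle; pickle.dump((dict(f),dict(g)),open("f4.pkl","wb"))
a=cv2.resize(f["image"][170:290,130:260],(400,369),interpolation=2)
b=cv2.resize(g["image"][90:210,270:400],(400,369),interpolation=2)
c=cv2.resize(g["image"][200:320,277:407],(400,369),interpolation=2)
cv2.imwrite("pics/c4.png",np.hstack([a,b])); cv2.imwrite("pics/c4b.png",c)
cv2.imwrite("pics/c4.png",cv2.resize(np.vstack([np.hstack([a,b]),np.hstack([c,cv2.resize(f["image"][170:290,290:420],(400,369),interpolation=2)])]),(800,600)) )
```

```text
[ 0.57740685 -0.18936426  0.18803667] 0.08499647201852877 [-0.5   0.4   1.46  0.    1.29  0.64] [[-0.911, -0.005, 0.413], [-0.413, 0.003, -0.911], [0.003, -1.0, -0.004]]
```

View pics/c4.png

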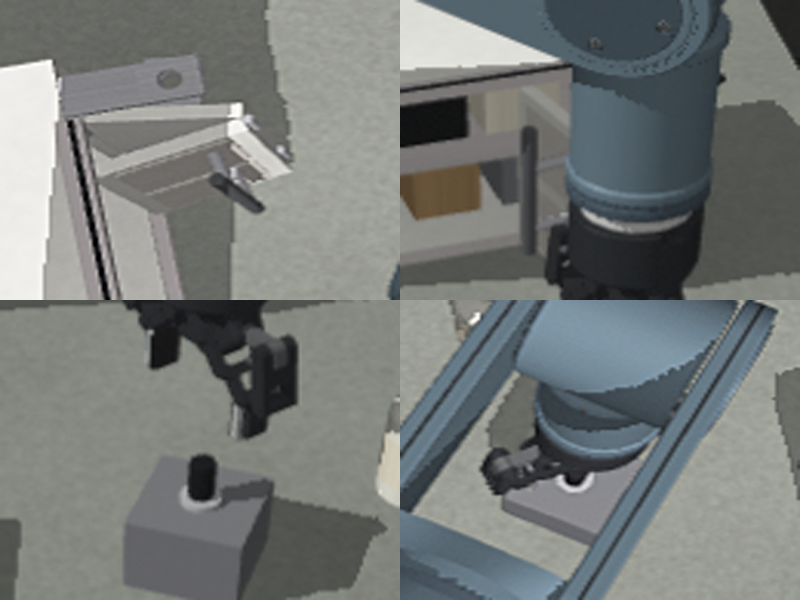

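The crops show the door folded, with the bracket hole unobstructed at crop (170,78) in the top-left panel. The pin stands at (203,480) in the lower-left panel, under the open jaws. Next I check the fold angle and lug alignment numerically and plan the descent.

Run:
```python
from h import *
import pickle
f,g=pickle.load(open("f4.pkl","rb")); T=np.load("top4.npy")
a=np.radians(10.75); y=-np.array([np.cos(a),np.sin(a)]); A=np.c_[[y[1],-y[0]],y]
H=np.array([.6159,.2335]); q=(T[...,:2]-H)@A; z=T[...,2]
m=(z>.187)&(z<.1965)&(q[...,0]<-.015)&(q[...,0]>-.2)&(q[...,1]>-.03)&(q[...,1]<.15)
Q=q[m]; print(len(Q)); 
# two strips: split by k-lines; jamb panel lies at small y
import itertools
for i in range(-12,0): 
    k=Q[(Q[:,0]>i*.012)&(Q[:,0]<(i+1)*.012)]; print(round(i*.012+.006,3),len(k),np.round(np.sort(k[:,1])[::max(1,len(k)//8)],3))
im=f["image"]; gr=cv2.cvtColor(im,cv2.COLOR_BGR2GRAY); u,v=183,200
print(gr[192:210,174:196])
print(T[192:210,174:196,2].round(3))
s,M=tool(); plan([(.5818,-.190,.100,-65.6,6,85)])
```

```text
621
-0.138 0 []
-0.126 1 [0.018]
-0.114 56 [0.003 0.006 0.01  0.013 0.016 0.021 0.025 0.028]
-0.102 68 [-0.024  0.005  0.009  0.012  0.021  0.024  0.027  0.03   0.069]
-0.09 85 [-0.029 -0.002  0.003  0.008  0.012  0.024  0.028  0.032  0.075]
-0.078 82 [-0.016 -0.004  0.001  0.004  0.008  0.026  0.03   0.034  0.037]
-0.066 80 [-0.03  -0.007 -0.002  0.001  0.006  0.028  0.032  0.037]
-0.054 75 [-0.009 -0.004  0.001  0.004  0.008  0.032  0.035  0.038  0.041]
-0.042 70 [-0.018 -0.005 -0.002  0.001  0.004  0.033  0.037  0.04   0.043]
-0.03 60 [-0.015 -0.005 -0.002  0.001  0.033  0.036  0.04   0.043  0.045]
-0.018 44 [-0.014 -0.004 -0.001  0.002  0.038  0.04   0.042  0.045  0.047]
-0.006 0 []
[[104 101 100  98  97  96  96  98  98  96  97  97  99 108 117 118 127 136
  139 115 104  95]
 [104 101 108 116 117 129 127 126 126 128 138 140 139 136 137 134 134 131
  134 134 115 106]
 [102  99 108 134 138 136 134 135 136 135 133 132 133 131 131 133 134 136
  139 142 117 100]
 [119 117 126 134 132 134 130 132 131 130 132 135 137 137 137 138 137 138
  135 139 119 100]
 [135 135 133 132 131 133 134 13
[... 3698 characters left out ...]
    0.197  0.204  0.201  0.203  0.198  0.206
   0.201  0.199  0.2    0.203  0.197  0.202  0.201  0.204  0.202  0.201
   0.197  0.2  ]
 [ 0.203  0.203  0.2    0.203  0.201  0.201  0.2    0.2    0.198  0.202
   0.201  0.2    0.2    0.205    nan  0.198  0.206  0.201  0.196  0.197
   0.196  0.186]
 [ 0.198  0.202  0.203  0.2    0.202  0.202  0.198  0.202  0.202  0.202
   0.197  0.201  0.197  0.199  0.2    0.198  0.191  0.193  0.189  0.188
   0.191  0.187]]
[[-0.4, 15.2, 0.2, 0.0, 85.0], [-0.4, 15.1, 0.2, 0.0, 85.0], [-0.4, 15.2, 0.2, 0.0, 85.0], [-0.4, 15.1, 0.2, 0.0, 85.0], [-0.4, 15.2, 0.2, 0.0, 85.0], [-0.5, 15.1, 0.2, 0.0, 85.0]]
max [ 0.5 15.2  0.2  0. ] end [ 0.5818 -0.19    0.1   ] -65.59
```

The lug shows only at the hole's far rim, and the table is visible through the rest, as parallax predicts when the holes are aligned. I'll take the pin.

{"fn": "move_arm", "kwargs": {"motion": [[[-0.5, 15, 0, 0, 85], [-0.5, 15, 0, 0, 85], [-0.5, 15, 0.5, 0, 85], [-0.5, 15, 0.5, 0, 85], [-0.5, 15, 0, 0, 85], [0, 14, 0, 0, 85], [0, 0, 0, 0, 0], [0, 0, 0, 0, 0], [0, 0, 0, 0, 0], [0, 0, 0, 0, 0], [0, 0, 0, 0, 0], [0, 0, 0, 0, 0]]]}}

```text
t: 9.75
tcp_pos: [0.582, -0.1901, 0.1023]
orientation: [0.149, -0.691, 0.691, -0.15]
ft_force: [-0.2, 1.0, 5.7]
width: 0.0164
```

Run:
```python
from h import *
import pickle
s,M=tool(); print(s["tcp_pos"],s["width"],s["ft_force"],np.degrees(np.arctan2(M[1,2],M[0,2])))
f,g=pickle.load(open("f4.pkl","rb"))
print("top hole",ray(f,184.6,201.5,.2))
gi=cv2.cvtColor(cv2.imread("pics/side0.png"),cv2.COLOR_BGR2GRAY); print(gi[125:142,338:358])
gr=cv2.cvtColor(f["image"],cv2.COLOR_BGR2GRAY); p=gr[195:207,177:193]; ys,xs=np.where(p<121); print(xs.mean()+177,ys.mean()+195,len(xs))
```

```text
[ 0.58198885 -0.19011035  0.10231098] 0.01638596724429694 [-0.20538414  1.04422765  5.69781952] -65.59987411586842
top hole [0.65308843 0.1638845  0.2       ]
[[164 163 163 163 163 161 161 161 163 163 164 163 154 111  79  78  79  79
   79  77]
 [165 165 164 163 163 162 162 165 163 166 167 169 166 155  95  78  79  80
   79  78]
 [163 165 165 165 166 164 166 169 168 166 168 168 166 164 134  79  80  80
   80  79]
 [163 164 166 166 166 165 165 167 168 166 167 168 168 166 159 113  78  78
   79  79]
 [159 163 163 166 165 165 163 160 167 174 177 176 169 167 166 155 112  79
   79  80]
 [152 163 163 164 166 163 144 127 121 135 151 174 183 174 167 165 154  78
   79  79]
 [149 159 162 163 165 158 104 103 104 114 125 158 167 182 166 167 163 113
   78  78]
 [143 151 159 163 163 160 116 128 128 117  90 115 145 166 167 166 165 155
  111  79]
 [135 143 152 164 163 163 157 152 141 123  84 119 130 165 166 166 166 165
  154  95]
 [132 135 146 159 163 164 165 163 160 156 150 158 160 166 166 167 167 167
  165 151]
 [130 131 139 151 159 163 164 165 165 164 164 164 167 168 165 166 167 153
  142 138]
 [130 129 133 142 152 164 163 164 166 166 164 162 152 143 142 130 120 115
  110 108]
 [130 130 131 133 146 160 163 150 141 142 129 119 115 112 110 105 102 100
   96  91]
 [131 132 130 130 137 149 119 113 110 109 104 101 102  97  93  93  86  85
   84  82]
 [131 131 130 128 130 137 101 103 106  94  92  84  85  83  82  81  80  81
   80  80]
 [130 130 128 128 127 129 124 127 126  92  81  79  79  80  79  80  81  83
   82  81]
 [129 129 129 128 127 127 130 134 130  91  80  79  80  80  80  80  81  83
   82  80]]
184.49056603773585 201.32075471698113 53
```

Run:
```python
from h import *
import pickle
f,g=pickle.load(open("f4.pkl","rb"))
print("side hole",ray(g,347.3,131.4,.2),ray(g,347.3,131.9,.2))
plan([(.582,-.190,.32,-65.6,8,0),(.653,.1625,.32,-65.6,16,0)])
```

```text
side hole [0.65550342 0.16106029 0.2       ] [0.65511208 0.15899634 0.2       ]
[[-0.0, -27.2, -0.0, 0.0, 0.0], [-0.0, -27.2, -0.0, 0.0, 0.0], [-0.0, -27.2, -0.0, 0.0, 0.0], [-0.0, -27.2, -0.0, 0.0, 0.0], [-0.0, -27.2, -0.0, 0.0, 0.0], [-0.0, -27.2, -0.0, 0.0, 0.0], [-0.0, -27.2, -0.0, 0.0, 0.0], [-0.1, -27.3, -0.1, 0.0, 0.0], [-13.1, 0.0, -18.2, 0.0, 0.0], [-13.1, 0.0, -18.2, 0.0, 0.0], [-13.1, 0.0, -18.2, 0.0, 0.0], [-13.1, 0.0, -18.2, 0.0, 0.0], [-13.2, 0.0, -18.2, 0.0, 0.0], [-13.1, 0.0, -18.2, 0.0, 0.0], [-13.2, 0.0, -18.2, 0.0, 0.0], [-13.1, 0.0, -18.3, 0.0, 0.0], [-13.2, 0.0, -18.2, 0.0, 0.0], [-13.1, 0.0, -18.3, 0.0, 0.0], [-13.2, 0.0, -18.2, 0.0, 0.0], [-13.1, 0.0, -18.3, 0.0, 0.0], [-13.2, 0.0, -18.2, 0.0, 0.0], [-13.1, 0.0, -18.3, 0.0, 0.0], [-13.2, 0.0, -18.2, 0.0, 0.0], [-13.1, 0.0, -18.3, 0.0, 0.0]]
max [13.2 27.3 18.3  0. ] end [0.653  0.1625 0.32  ] -65.6
```

{"fn": "move_arm", "kwargs": {"motion": [[[0, -15, 0, 0, 0], [0, -30, 0, 0, 0], [0, -30, 0, 0, 0], [0, -30, 0, 0, 0], [0, -30, 0, 0, 0], [0, -30, 0, 0, 0], [0, -30, 0, 0, 0], [0, -23, 0, 0, 0], [0, 0, 0, 0, 0]]]}}

```text
t: 10.65
tcp_pos: [0.5828, -0.1906, 0.3231]
orientation: [0.148, -0.69, 0.693, -0.151]
ft_force: [0.6, 0.3, -0.4]
width: 0.0167
```

{"fn": "move_arm", "kwargs": {"motion": [[[-13, 0, -18, 0, 0], [-13, 0, -18, 0, 0], [-13, 0, -18, 0, 0], [-13, 0, -18, 0, 0], [-13, 0, -18, 0, 0], [-13, 0, -18, 0, 0], [-13, 0, -18, 0, 0], [-13, 0, -18, 0, 0], [-13, 0, -18, 0, 0], [-13, 0, -18, 0, 0], [-13, 0, -18, 0, 0], [-13, 0, -18, 0, 0], [-14, 0, -18, 0, 0], [-14, 0, -19, 0, 0], [-14, 0, -19, 0, 0], [-13, 0, -19, 0, 0], [0, 0, 0, 0, 0], [0, 0, 0, 0, 0]]]}}

```text
t: 12.45
tcp_pos: [0.653, 0.1624, 0.3173]
orientation: [0.151, -0.691, 0.691, -0.149]
ft_force: [-0.1, 0.2, -0.3]
width: 0.0164
```

Run:
```python
from h import *
s,M=tool(); print(s["tcp_pos"],s["width"],s["ft_force"],np.degrees(np.arctan2(M[1,2],M[0,2])),M[:,1])
g=grab_frame("side"); S=cloud(g); tp=s["tcp_pos"]
im=g["image"][50:150,290:410]; cv2.imwrite("pics/s5.png",cv2.resize(im,(720,600),interpolation=2))
# depth points near expected shaft
tip=tp[2]-.092-.0
for lo,hi in((.225,.245),(.245,.27),(.27,.288)):
    m=(S[...,2]>lo)&(S[...,2]<hi)&(np.hypot(S[...,0]-tp[0],S[...,1]-tp[1])<.02); q=S[m]
    if len(q): print(lo,len(q),q.mean(0).round(4),np.percentile(q[:,0],[2,98]).round(4), np.argwhere(m).mean(0)[::-1])
o=np.array(g["origin"]); print("cam",o,"horizontal view dir",(tp[:2]-o[:2])/np.linalg.norm(tp[:2]-o[:2]))
m=(S[...,2]>.196)&(S[...,2]<.204)&(S[...,0]>.6)&(S[...,1]<.25)&(S[...,1]>.09); q=S[m][:,:2]; print("bracket",cv2.minAreaRect((q*1000).astype(np.float32)))
```

```text
[0.65299073 0.16238867 0.3172965 ] 0.016431128961283962 [-0.09153807  0.21294232 -0.29622672] -65.54161971959547 [-2.92517098e-03 -7.67194400e-04 -9.99995427e-01]
0.225 27 [0.653  0.1579 0.2363] [0.6481 0.6585] [347.18518519 118.77777778]
0.245 53 [0.6534 0.1576 0.2566] [0.6487 0.6593] [347.79245283 111.0754717 ]
0.27 35 [0.6531 0.1574 0.2793] [0.6483 0.659 ] [348.14285714 102.22857143]
cam [ 0.41466323 -0.93201125  0.93196415] horizontal view dir [0.21278298 0.97709948]
bracket ((637.5347290039062, 192.66934204101562), (66.87164306640625, 116.91520690917969), 5.560032844543457)
```

View pics/s5.png

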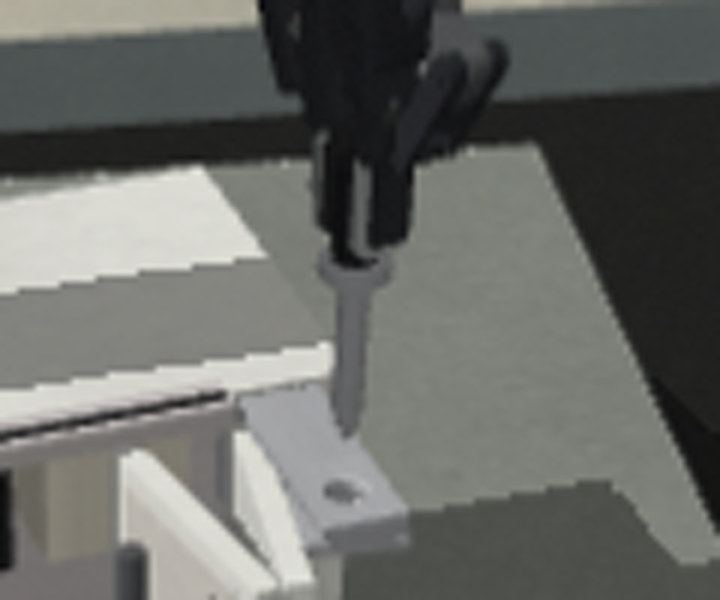

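The side view shows the pin tip at crop (347,437) directly above the bracket hole at (346,490). The cloud puts the shaft about 1.5 mm to the left. I'll correct and lower it carefully.

{"fn": "move_arm", "kwargs": {"motion": [[[-1, 0, 1, 0, 0], [0, 10, 0, 0, 0], [0, 10, 0, 0, 0], [0, 5, 0, 0, 0], [0, 5, 0, 0, 0], [0, 5, 0, 0, 0], [0, 0, 0, 0, 0]]]}}

```text
t: 13.2
tcp_pos: [0.6545, 0.1617, 0.2833]
orientation: [-0.15, 0.691, -0.691, 0.149]
ft_force: [0.9, 0.0, -1.1]
width: 0.0164
```

{"fn": "move_arm", "kwargs": {"motion": [[[0, 4, 0, 0, 0], [0, 4, 0, 0, 0], [0, 4, 0, 0, 0], [0, 4, 0, 0, 0], [0, 0, 0, 0, 0]]]}}

```text
t: 13.7
tcp_pos: [0.6545, 0.1617, 0.2674]
orientation: [-0.15, 0.691, -0.691, 0.149]
ft_force: [-0.2, 0.1, -0.9]
width: 0.0162
```

{"fn": "move_arm", "kwargs": {"motion": [[[0, 8, 0, 0, 0], [0, 8, 0, 0, 0], [0, 8, 0, 0, 0], [0, 8, 0, 0, 0], [0, 5, 0, 0, 0], [0, 3, 0, 0, 0], [0, 2, 0, 0, 0], [0, 2, 0, 0, 0], [0, 1.5, 0, 0, 0], [0, 0, 0, 0, 0]]]}}

```text
t: 14.7
tcp_pos: [0.6548, 0.1617, 0.2228]
orientation: [0.149, -0.691, 0.691, -0.149]
ft_force: [0.0, 0.1, -1.0]
width: 0.0162
```

{"fn": "move_arm", "kwargs": {"motion": [[[0, 1, 0, 0, 0], [0, 0, 0, 0, 0], [0, 0, 0, 0, 0]]]}}

```text
t: 15.0
tcp_pos: [0.655, 0.1618, 0.2224]
orientation: [0.149, -0.691, 0.691, -0.15]
ft_force: [-0.1, 0.4, 2.6]
width: 0.0164
```

Contact is at the expected height of 0.222 m. I'll release, rise and back away toward -y so the cameras can see.

{"fn": "move_arm", "kwargs": {"motion": [[[0, 0, 0, 0, 40], [0, 0, 0, 0, 40], [0, 0, 0, 0, 40], [0, 0, 0, 0, 40], [0, -10, 0, 0, 40], [0, -20, 0, 0, 40], [0, -30, 0, 0, 40], [0, -30, 0, 0, 40], [0, -10, 20, 0, 40], [0, 0, 30, 0, 40], [0, 0, 30, 0, 40], [0, 0, 30, 0, 40], [0, 0, 30, 0, 40], [0, 0, 30, 0, 40], [0, 0, 30, 0, 40], [0, 0, 30, 0, 40], [0, 0, 30, 0, 40], [0, 0, 0, 0, 40]]]}}

```text
t: 16.8
tcp_pos: [0.763, -0.0798, 0.321]
orientation: [0.148, -0.691, 0.692, -0.148]
ft_force: [-0.3, 0.3, -0.4]
width: 0.0399
```

Run:
```python
from h import *
s,M=tool(); print(s["t"],s["tcp_pos"],s["width"],s["ft_force"])
f=grab_frame("top"); g=grab_frame("side"); T=cloud(f);S=cloud(g)
a=f["image"][165:290,120:260]; b=g["image"][80:205,240:380]
cv2.imwrite("pics/e6.png",np.hstack([cv2.resize(a,(400,357),interpolation=2),cv2.resize(b,(400,357),interpolation=2)]))
for P in(T,S):
    d=np.hypot(P[...,0]-.6545,P[...,1]-.162); m=(d<.012)&(P[...,2]>.225); print("pin",m.sum(),P[m].mean(0),np.percentile(P[m][:,2],95))
    m=(d>.0095)&(d<.0135)&(P[...,2]>.195)&(P[...,2]<.215); print("collar z",np.percentile(P[m][:,2],[10,50,90]))
```

```text
16.8 [ 0.76297217 -0.07984772  0.32103097] 0.03994521176973793 [-0.33357935  0.31499401 -0.37241399]
pin 82 [0.65277644 0.16161207 0.24238778] 0.24861249971640886
collar z [0.20186179 0.20648179 0.20989386]
pin 80 [0.65526889 0.15683478 0.23848202] 0.24694123960350134
collar z [0.2000194  0.20533247 0.20832632]
```

View pics/e6.png

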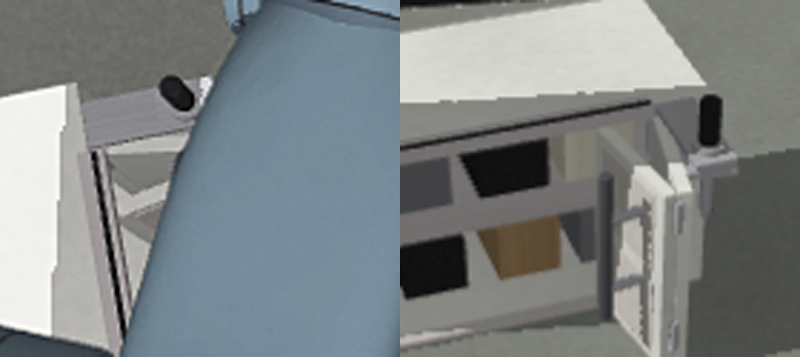

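The pin's grip stands on the bracket at (710,120) in the right-hand crop, with the shaft showing below at (708,190). The door is folded back and the gripper is clear. The pin's top is at 0.247 m against 0.246 expected, so it is fully home.

Run:
```python
from h import *
print(order.close_job())
```

```text
the job is handed in; nothing more can be done
None
```

I folded the door back to its stop by the handle, put the hold-open pin down through the bracket and lug holes, let go of it and handed the job in at about 17 s.

- **Door:** at the end, a 9 mm push moved the handle only 1 mm and the force rose to 29 N, so it was against the stop. The door had started about 0.1 rad ajar, not shut. My first pull followed a slightly wrong path because of that, with about 37 N at the wrist, and I corrected it midway.
- **Pin:** it went in with almost no force and touched down at the expected height. After release, its top measured about 0.247 m (0.246 expected) and its collar 0.206 m, so it is fully home.
- **Cameras:** they disagreed by up to about 4 mm on where the holes are, so I used the average and corrected it with a close side view.
- **Not checked:** I kept the arm clear of the bottle, battery and case, but did not measure their positions again at the end.

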